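Unpin and unbolt the chip guard, and hold its gate ajar

TASK

I need to get a brush into the chip guard: draw the lock pin out of the bolt and drop it tip-down into the empty bore of the pin stand, fully home, so it does not get lost. Then lift the sagging bolt by its knob so that its turned-down toe clears the keeper's bent-up lip, pull it back out of the keeper while it is lifted, and swing the gate open towards you by about a hand's width (some 10 cm at its free edge). The gate springs shut by itself, so finish holding it ajar and still, without letting go; leave the other things on the bench where they are.

Things in the scene. Friction and masses are not known exactly. Their poses are not given: they have to be found in the camera images.
- guard: open-topped chip guard round a drilling nest: grey base plate 164 x 330 mm, four aluminium posts, clear walls, 190 mm high; fixed to the bench. Origin: at bench level in the middle of its width, 30 mm behind the middle of its depth; x points away from its gate (the gate is its front, -x side), y along the gate to the hinge side, z up. The shut gate's lock rail has its front face at x = -99 mm. Top of the gate 184 mm over the bench.
- gate: the gate: clear panel in an aluminium frame, 250 mm wide, its underside 24 mm and its top 184 mm over the bench, hinged on the guard's left post (+y of the guard); carries the bolt. Its axes are those of the guard turned by the gate angle; its origin lies on the hinge line at bench height.
- gate_hinge (a point): point on the gate's upright hinge line, at bolt height
- gate_edge (a point): middle of the gate's free edge at bolt height, 254 mm from the hinge line
- gate_swing (a joint): angle of the gate, rad: 0 shut, grows as the free edge swings out to the robot's side (-x of the guard), at most 1.3. A spring pulls it shut with 0.36 N m at 0 and 0.6 N m at 0.4 rad (about 4 N at the knob). 0.4 rad opens the free edge by about 10 cm.
- bolt (a joint): how far the bolt is drawn back along the gate towards the hinge (guard's +y when shut), m: 0 to 0.002 at the start (shot), 0.036 fully drawn; stiff by about 1 N. Clear of the keeper above 0.021. With the lock pin in place it stops at about 0.005; unless lifted, the toe catches on the lip at about 0.004.
- bolt_lift (a joint): how far the bolt is pivoted up out of its sag about its rear end, rad: 0 sagging (it falls back by its weight of 0.25 kg), 0.12 the stop. The knob rises 10 mm per 0.1 rad. The toe hooks 12 mm below the top of the lip: the knob must be raised at least 7 mm (of 12 possible) until the bolt has been drawn 0.021.
- bolt_knob (a point): centre of the bolt's black knob: a cylinder 24 mm across and 22 mm long, its length square to the gate, its centre 66 mm in front of the gate's lock rail and about 119 mm over the bench, on a 9 mm stem from the 12 mm bar. At the start it is 100 mm from the bolt's pivot and 183 mm to the right of the hinge line (147 mm when drawn). Free above and to both sides once the lock pin is out.
- lock_pin: loose steel pin, 60 g: 9 mm shank, 60 mm long, tapered tip, below a flange 22 mm across, 3 mm thick; above it a round grip 16 mm across, 34 mm high. Origin: on the axis, underside of the flange; z up. Hangs upright in two lugs on the gate, flange 146 mm over the bench, 33 mm in front of the lock rail, 13 mm to the hinge side of the bolt's stem, which it blocks. Lift 65 mm to free it, 110 mm to pass over the guard.
- pin_stand: aluminium block 56 x 112 mm, 72 mm high, on a rubber foot 70 x 126 mm, fixed, with two upright bores in a row along its y; the bore at -y holds a spare pin that stays there (its grip stands 37 mm above the block). Origin: middle of the underside.
- pin_stand_hole0 (a point): centre of the mouth of the empty bore, at the top of the block (72 mm over the bench), 27 mm to +y of the stand's middle: 14 mm across, 64 mm deep, so the pin goes in until its flange lies on the block. The spare pin stands 54 mm away.
- hex_key0: bystander, to be left alone: dark hexagon key, 34x92x9 mm, lying flat; origin at the middle of its underside
- brush: bystander, to be left alone: flat wooden chip brush, 33x156x10 mm, lying flat; origin at the middle of its underside
- screwdriver0: bystander, to be left alone: screwdriver with a fat handle, 25x190x26 mm, lying; origin at the middle of its underside
- nut_dish: bystander, to be left alone: shallow round dish, 70 mm across, 14 mm high; origin at the middle of its underside
- collar0: bystander, to be left alone: bronze ring, 26 mm across, 10 mm high; origin at the middle of its underside
Things that resemble listed ones, but are neither listed nor needed, are in the scene too. Several things have the shape of the lock_pin; the one meant has the colours described above.

How it is judged:
By the outcome, as a careful person would: the job done as asked, in the order asked, and still so for the second after the job is handed in, while the arm keeps its last pose, push and grip.
It also fails if it takes over 58 s, if anything falls off the work surface, if the arm or the gripper's body presses on something with over 40 N, if the wrist force passes 120 N, or if a joint passes its speed limit or range.

ROBOT

A 6-joint arm with a two-finger parallel gripper is mounted at the origin on a cart in front of the work surface, level with it; the furniture and walls round the work are solid. World frame = base frame: x ahead of the robot, y to its left, z up, the work surface at z = 0. Lengths are in m, angles in rad, forces in N, time in s.
With the tool pointing down it reaches from about 0.25 to 0.775 m from the base axis. Payload 4 kg.
Tool frame: the origin (TCP) lies on the centre line of the jaws, within the pads' length; the fingertips stand 14 mm ahead of it and the grasp point (between the pads) lies 5 mm behind it (robot.tcp_to_tips is the distance from the TCP to the fingertips, in m); z points along the fingers, y is the line along which they close (so a half turn about z gives the same grasp; the last joint's range is limited). The gripper opens to 94 mm and grips with 3 to 60 N. Pads are 16 mm wide; open, the fingers measure 119 mm over their backs; the gripper's body (75 mm by 177 mm) begins 78 mm behind the grasp point.
Start: joints at [1.141, 0.087, 1.371, -0, 1.684, -0.103], TCP at [0.177, 0.521, 0.22] pointing down, gripper open.
Joint ranges: [-3.1, 3.1], [-0.76, 2.03], [0.27, 2.55], [-1.08, 4.22], [0.17, 2.65], [-2.57, 2.57]. Speed limits (rad/s): [2.79, 2.79, 3.14, 3.14, 3.14, 3.14].

INTERFACE

Orientations are given as [roll, pitch, yaw] about the fixed x, y, z axes, in that order (R = Rz(yaw) Ry(pitch) Rx(roll)).
In Python, from bench import robot gives the robot as it stands.
- The arm moves only by the tool carry_out, never from a script. Its argument "increments" is a list of rows, each a list of 3 entries, a list of its own where there are three numbers: the closure in counts, from 0 (fully open) to 255 (shut), then the shift along the tool's x, y, z in mm, then the turn about the tool's z in degrees. In form: [[fingers, [dx, dy, dz], twist], ...]. A call has 1 to 8 rows; each row shifts and turns the commanded pose from where the row before left it, along the tool's axes as they then stand; what a row does not reach is not made up. A row lasts 1/10 s, in which the tool goes at most 50 mm and 8.59 degrees, less where a joint would pass 70% of its speed; a pose out of reach is approached as far as the arm can. A call with a gripper value outside its range is refused whole. The fingers move at their own pace and stop on an object; the grip force is fixed at half the most. Time passes only in rows, so rows that do not move let the fingers close. It gives the time, the measured TCP pose, the force, the opening and the grip force at its end, in the units of the state.
- robot.get_obs(): the state, without advancing time (a new reading comes with each control period).
- robot.snapshot(name): name is "scene" or "top" or "wrist"; returns the picture (420x560x3 uint8, blue, green, red); there is no depth.
- robot.get_calibration(name): a dict with "vfov" (degrees; the focal length in pixels is half the picture's height over the tangent of half this angle, whatever the lens; pixels are square), "cx", "cy" (the principal point, pixels), "T" (4x4, takes a point from camera to world coordinates). Camera axes: x right, y down, z forward; pixel columns grow to the right and rows downward; lengths in m; the calibration is good to about 2 mm. A picture is of the moment at which its call begins: read the wrist's pose just before it. get_calibration takes no time and is no camera call; for the wrist camera it gives the pose at the moment of the call.
- robot.close_job(): hands the job in; it is judged then, once.
The state is a dict: "time": time; "joint_positions": joint angles; "qvel": joint speeds; "joint_torque": joint torques, N m; "tool_pos": TCP position; "ee_rot": TCP orientation; "wrist_force": force on the tool from outside, world axes, zero at the start; "wrist_torque": the same for the moment, N m; "width": finger opening in m; "finger_force": force on a finger pad.
Only numpy, scipy, OpenCV 4.12 (cv2) and the standard library are available. Lean on these libraries where they do the work, as an engineer would, in place of code of your own. Each camera call takes 0.05 s, during which the arm holds its last target. There are 200 camera calls.

## Working session

There is one attempt and no reset: what is moved stays moved. The work goes in short steps, Python scripts to look and compute and a tool call to move; the robot and the scene stay as the last step left them, time stands still between calls to the robot, and variables do not carry over. Pictures are saved under pics/ and viewed, at most 13 in all, crops included, and the job is handed in when it is done.

Besides the shell and the picture viewer there is one more tool, called after "Request:" as name([rows], argument=value, ...), one row to a line, values as JSON. carry_out: Moves the arm, as the interface text tells. Its arguments: {"type":"object","properties":{"increments":{"type":"array","items":{"type":"array"}}},"required":["increments"]}

```bash
ls; mkdir -p pics; cat > h.py <<'E'
import numpy as np, cv2
from bench import robot
from scipy.spatial.transform import Rotation as R
def proj(n,P,c=None):
    c=c or robot.get_calibration(n); T=np.array(c["T"]); f=210/np.tan(np.radians(c["vfov"]/2))
    p=(np.atleast_2d(P)-T[:3,3])@T[:3,:3]; return np.c_[c["cx"]+f*p[:,0]/p[:,2], c["cy"]+f*p[:,1]/p[:,2]]
def ray(n,u,v,z=None,c=None):
    c=c or robot.get_calibration(n); T=np.array(c["T"]); f=210/np.tan(np.radians(c["vfov"]/2))
    d=T[:3,:3]@np.array([(u-c["cx"])/f,(v-c["cy"])/f,1]); o=T[:3,3]
    return (o,d) if z is None else o+d*(z-o[2])/d[2]
E
python3 - <<'E'
from h import *
np.set_printoptions(precision=3,suppress=True)
for n in("scene","top","wrist"):
    im=robot.snapshot(n); cv2.imwrite(f"pics/{n}0.png",im); c=robot.get_calibration(n); print(n,c["vfov"],c["cx"],c["cy"]); print(np.array(c["T"]))
a=cv2.imread("pics/top0.png"); cv2.imwrite("pics/top0b.png",cv2.resize(a,(800,600),interpolation=cv2.INTER_CUBIC))
a=cv2.imread("pics/scene0.png"); cv2.imwrite("pics/scene0b.png",cv2.resize(a,(800,600),interpolation=cv2.INTER_CUBIC))
print(robot.get_obs())
E
```

```text
pics
scene 47.23312414244786 272.9489795094531 205.0617900744843
[[ 0.666 -0.322  0.673 -0.196]
 [-0.745 -0.316  0.587 -0.325]
 [ 0.023 -0.892 -0.45   0.563]
 [ 0.     0.     0.     1.   ]]
top 56.467110370876114 279.89030924823214 213.23134917170893
[[-0.01  -0.992  0.127  0.377]
 [-1.     0.007 -0.019  0.26 ]
 [ 0.018 -0.127 -0.992  0.988]
 [ 0.     0.     0.     1.   ]]
wrist 59.219467631715226 275.6453899560277 202.81030310315725
[[ 0.321  0.909  0.265  0.098]
 [ 0.947 -0.308 -0.091  0.548]
 [-0.001  0.28  -0.96   0.385]
 [ 0.     0.     0.     1.   ]]
{'time': 0.15, 'joint_positions': array([ 1.141,  0.088,  1.372,  0.   ,  1.684, -0.103]), 'qvel': array([-0.   , -0.001, -0.004,  0.   , -0.   , -0.002]), 'joint_torque': array([  0.002, -34.064, -30.28 ,   0.072,   0.03 ,  -0.   ]), 'tool_pos': array([0.176, 0.521, 0.219]), 'ee_rot': array([-3.14 , -0.   ,  2.815]), 'wrist_force': array([-0.727,  0.026, -0.601]), 'wrist_torque': array([-0.026,  0.045, -0.006]), 'finger_force': 0.0, 'width': 0.0939041419775895}
```

View pics/top0b.png

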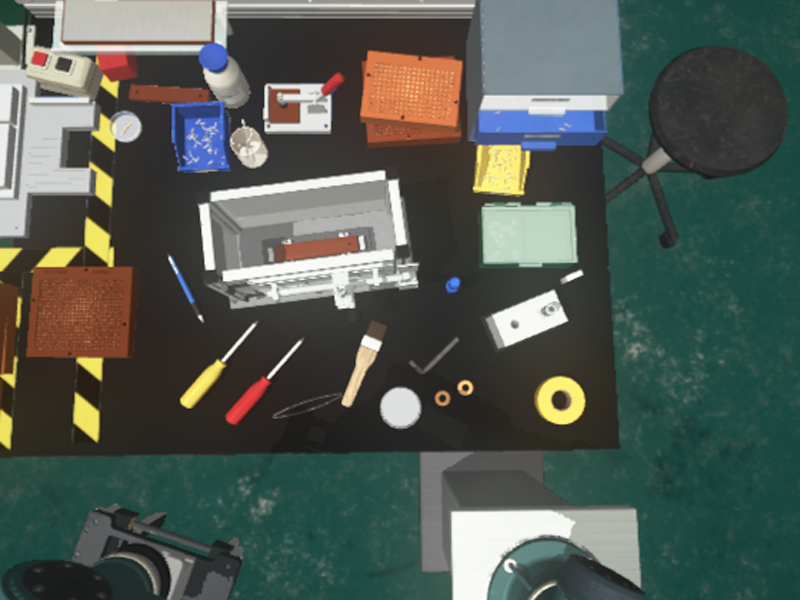

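View pics/scene0b.png

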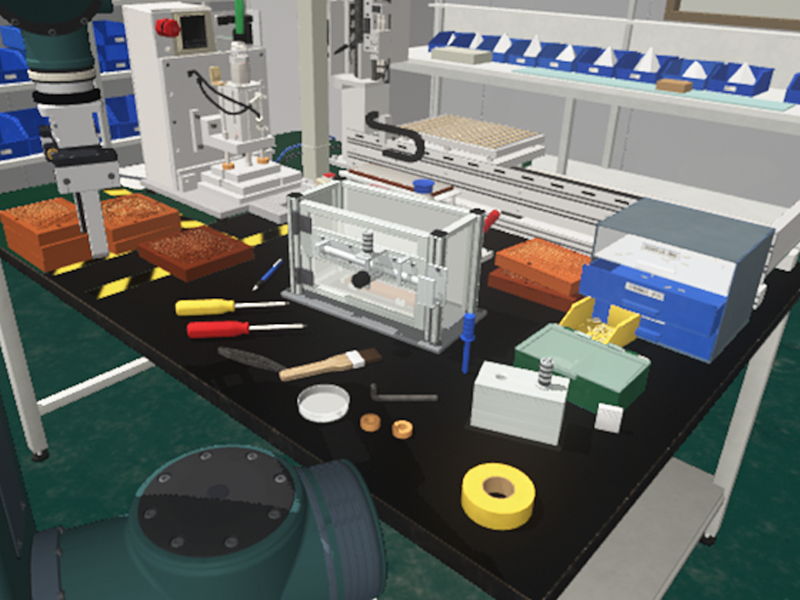

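```bash
cat > crop.py <<'E'
import cv2, numpy as np
def crop(src,x,y,w,h,s,step=10):
    a=src[y:y+h,x:x+w]; a=cv2.resize(a,None,fx=s,fy=s,interpolation=cv2.INTER_CUBIC)
    for i in range(-(-x//step)*step,x+w,step):
        p=int((i-x+.5)*s); cv2.line(a,(p,0),(p,6),(0,0,255),1); cv2.putText(a,str(i),(p+1,16),0,.35,(0,0,255),1)
    for i in range(-(-y//step)*step,y+h,step):
        p=int((i-y+.5)*s); cv2.line(a,(0,p),(6,p),(0,0,255),1); cv2.putText(a,str(i),(8,p+4),0,.35,(0,0,255),1)
    return a
def canvas(items,fn):
    c=np.zeros((600,800,3),np.uint8)
    for a,x,y in items:
        h,w=a[:600-y,:800-x].shape[:2]; c[y:y+h,x:x+w]=a[:h,:w]
    cv2.imwrite(fn,c)
E
python3 - <<'E'
from crop import *
s=cv2.imread("pics/scene0.png"); t=cv2.imread("pics/top0.png")
canvas([(crop(s,195,120,155,120,5),0,0)],"pics/c1.png")
canvas([(crop(t,140,160,155,60,5),0,0),(crop(t,335,190,80,58,5),0,302),(crop(s,325,245,78,58,5),405,302)],"pics/c2.png")
E
```

```text
(no output)
```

View pics/c1.png

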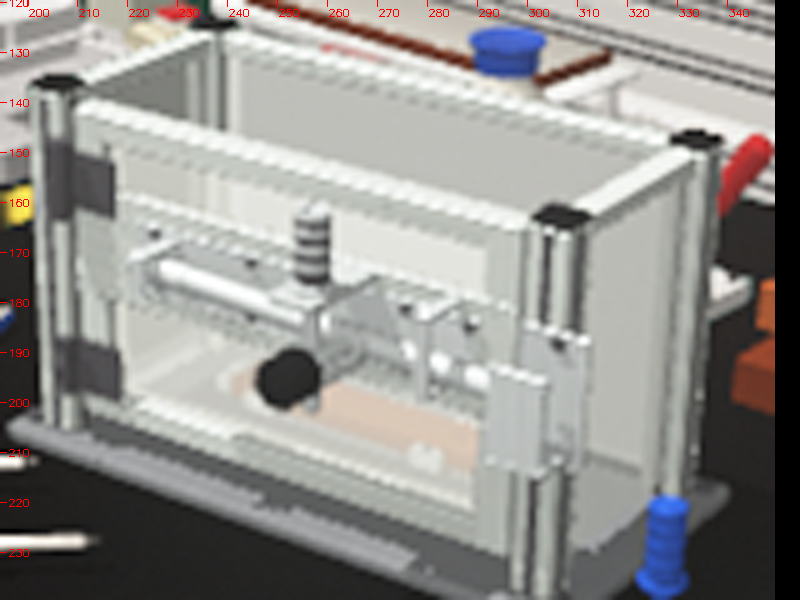

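View pics/c2.png

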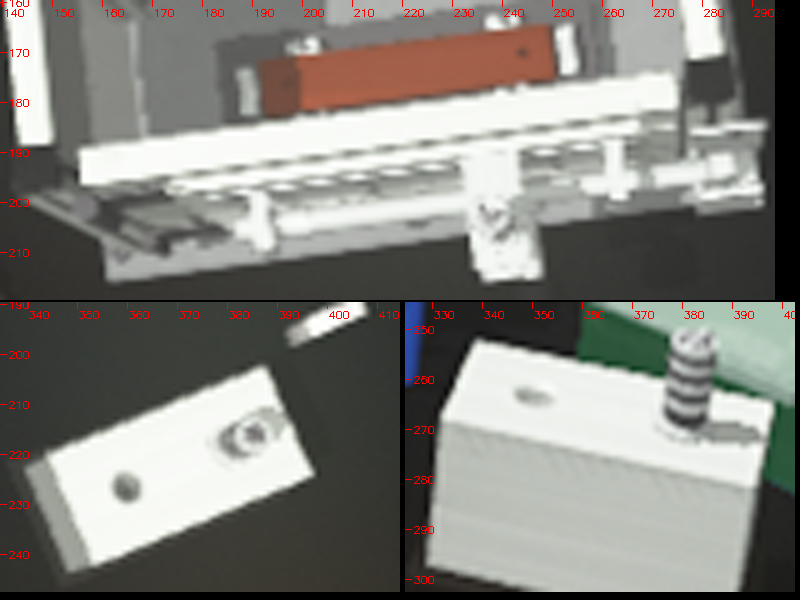

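```bash
python3 - <<'E'
from h import *
from scipy.optimize import least_squares
np.set_printoptions(precision=4,suppress=True)
def tri(a,b):
    (o,d),(p,e)=ray("scene",*a),ray("top",*b)
    s=np.linalg.lstsq(np.c_[d,-e],p-o,rcond=None)[0]; x,y=o+s[0]*d,p+s[1]*e
    return (x+y)/2,np.linalg.norm(x-y)
print("pin top",tri((255,161),(236,203)))
for n,u,v,z in(("scene",255,161,.183),("top",236,203,.183),("scene",349,263,.072),("top",362,227,.072),("top",238,210,.12),("scene",249.5,195,.119)): print(n,z,ray(n,u,v,z))
print("hole",tri((349,263),(362,227)))
# stand corners top z=.072
for q in((348,220),(386,202.5),(395,224),(351,242.5)): print("st",ray("top",*q,.072))
print("spare",ray("top",384,216,.109), ray("scene",380.5,252,.109))
# gate top line (gate top front edge z=.184)
for q in((157,196),(272,181)): print("gatetop",ray("top",*q,.184))
# base plate front edge
for q in((161,216),(267,205)): print("base",ray("top",*q,.0))
# scene: post tops: left front (203.5,137) right front (304,163), right back (331,148), left back(236,124)
for q in((203.5,137),(304,163),(331,148),(238,123)): print("post",ray("scene",*q,.19))
E
```

```text
pin top (array([0.5016, 0.3371, 0.183 ]), np.float64(0.002927953626412643))
scene 0.183 [0.5005 0.3381 0.183 ]
top 0.183 [0.5026 0.3361 0.183 ]
scene 0.072 [0.4584 0.0572 0.072 ]
top 0.072 [0.4605 0.0495 0.072 ]
top 0.12 [0.4965 0.3375 0.12  ]
scene 0.119 [0.4672 0.322  0.119 ]
hole (array([0.458 , 0.0531, 0.0747]), np.float64(0.007132922013878374))
st [0.4774 0.0821 0.072 ]
st [ 0.5186 -0.01    0.072 ]
st [ 0.467  -0.0291  0.072 ]
st [0.4243 0.0768 0.072 ]
spare [0.4819 0.0069 0.109 ] [0.4776 0.0075 0.109 ]
gatetop [0.5182 0.4995 0.184 ]
gatetop [0.5485 0.2609 0.184 ]
base [0.4991 0.5426 0.    ]
base [0.5254 0.2743 0.    ]
post [0.5125 0.5187 0.19  ]
post [0.5522 0.2456 0.19  ]
post [0.668  0.2593 0.19  ]
post [0.6493 0.5413 0.19  ]
```

```bash
cat >> h.py <<'E'
def go(target,yaw=None):
    """shift in tool axes (mm) to world target, after the printed twist (deg) is made"""
    o=robot.get_obs(); r,p,y=o["ee_rot"]; y2=y if yaw is None else yaw
    d=R.from_euler("xyz",[r,p,y2]).inv().apply(np.array(target)-o["tool_pos"])*1000
    print("twist",np.degrees(-((y2-y+np.pi)%(2*np.pi)-np.pi)).round(2),"then shift",d.round(1))
E
python3 - <<'E'
from h import *
go((.46,.335,.30),3.2616)
for q in((344.1,220.1),(388.1,202.5),(397.5,224.1),(352.5,242.5)): print("st",ray("top",*q,.072))
print(ray("top",359.9,226.5,.072),ray("scene",350.1,263.1,.072))
E
```

```text
twist -25.6 then shift [-259.3 -218.3  -81.1]
st [0.47724283 0.0913997  0.072     ]
st [ 0.51858753 -0.01497831  0.072     ]
st [ 0.46675778 -0.03500075  0.072     ]
st [0.42423227 0.07324496 0.072     ]
[0.46176978 0.05447125 0.072     ] [0.45954167 0.05557918 0.072     ]
```

Request:
carry_out([
  [0,[0,0,-27],-8.55],
  [0,[0,0,-27],-8.55],
  [0,[0,0,-27],-8.5],
  [0,[-37,-31,0],0],
  [0,[-37,-31,0],0],
  [0,[-37,-31,0],0],
  [0,[-37,-31,0],0],
  [0,[-37,-31,0],0],
])

```text
time: 0.95
tool_pos: [0.38, 0.3879, 0.3002]
ee_rot: [-3.142, -0.0, -3.021]
wrist_force: [0.7, -0.2, 0.1]
width: 0.0943
finger_force: 0.0
```

Request:
carry_out([
  [0,[-37,-31,0],0],
  [0,[-37,-32,0],0],
  [0,[0,0,0],0],
  [0,[0,0,0],0],
])

```text
time: 1.35
tool_pos: [0.4603, 0.3347, 0.2996]
ee_rot: [-3.141, -0.002, -3.024]
wrist_force: [-0.2, 0.5, 0.7]
width: 0.0941
finger_force: 0.0
```

```bash
python3 - <<'E'
from h import *
import pickle
from crop import *
pickle.dump(robot.get_calibration("wrist"),open("w1.pkl","wb"))
a=robot.snapshot("wrist"); cv2.imwrite("pics/w1r.png",a); cv2.imwrite("pics/w1.png",crop(a,0,0,560,420,1.42,40))
o=robot.get_obs(); print(o["tool_pos"],o["ee_rot"],o["joint_positions"],o["wrist_force"])
E
```

```text
[0.45951616 0.33551896 0.30005186] [ 3.14133853e+00 -1.26667998e-03 -3.02197468e+00] [ 5.30598152e-01  1.29808410e-01  1.16586753e+00  7.68119019e-04
  1.84697632e+00 -1.15960692e+00] [-0.13369765 -0.04772135  0.92060733]
```

View pics/w1.png

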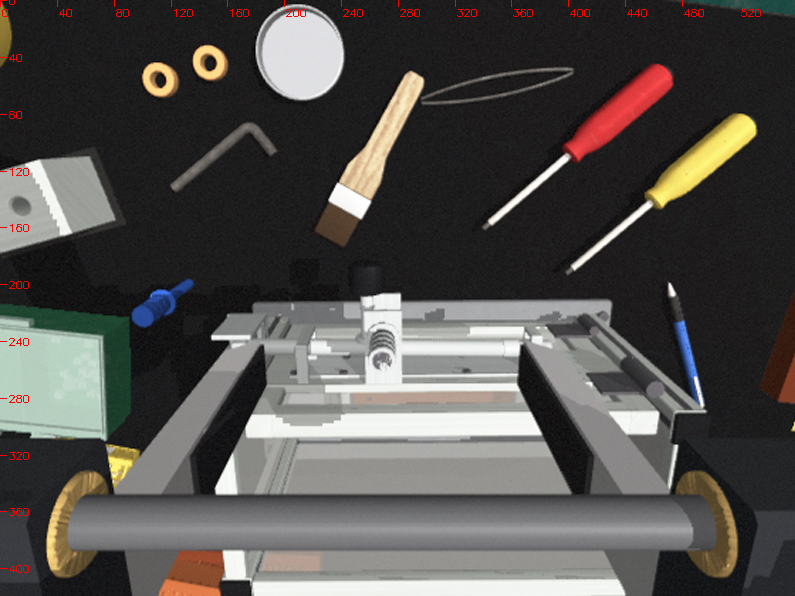

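```bash
python3 - <<'E'
from h import *
import pickle
from crop import *
c=pickle.load(open("w1.pkl","rb")); np.set_printoptions(precision=4,suppress=True)
print(np.array(c["T"]))
f=lambda u,v,z:print(ray("wrist",u/1.42-.5,v/1.42-.5,z,c))
f(381,362,.183); f(367,277,.119); f(20,205,.072); 
print("plate");f(255,303,.006);f(610,301,.006)
a=cv2.imread("pics/w1r.png"); t=cv2.imread("pics/top0.png")
canvas([(crop(a,225,175,80,116,5),0,0),(crop(a,160,270,80,50,4.8),410,0),(crop(a,400,270,80,50,4.8),410,250)],"pics/c3.png")
E
```

```text
[[-0.1172  0.9539  0.2764  0.3783]
 [ 0.9931  0.1126  0.0326  0.3264]
 [ 0.      0.2783 -0.9605  0.4661]
 [ 0.      0.      0.      1.    ]]
[0.505  0.3347 0.183 ]
[0.472  0.3201 0.119 ]
[0.4597 0.0559 0.072 ]
plate
[0.5392 0.2183 0.006 ]
[0.499  0.5423 0.006 ]
```

View pics/c3.png

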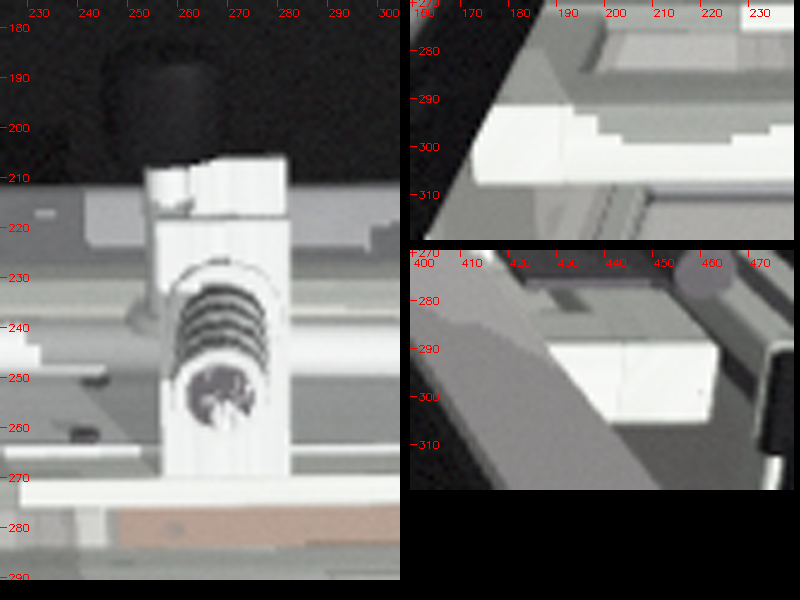

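```bash
python3 -c "
from h import *
go((.504,.3357,.167))"
```

```text
twist -0.0 then shift [-44.4  -5.2 133. ]
```

Request:
carry_out([
  [0,[-22,-2.5,0],0],
  [0,[-22,-2.5,0],0],
  [100,[0,0,30],0],
  [100,[0,0,35],0],
  [100,[0,0,35],0],
  [100,[0,0,20],0],
  [100,[0,0,13],0],
  [100,[0,0,0],0],
])

```text
time: 2.2
tool_pos: [0.5021, 0.3364, 0.1655]
ee_rot: [-3.14, -0.004, -3.019]
wrist_force: [0.1, -0.2, 0.0]
width: 0.0576
finger_force: 0.0
```

Request:
carry_out([
  [160,[0,0,0],0],
  [180,[0,0,0],0],
  [200,[0,0,0],0],
  [220,[0,0,0],0],
  [240,[0,0,0],0],
  [255,[0,0,0],0],
  [255,[0,0,0],0],
])

```text
time: 2.9
tool_pos: [0.5043, 0.3357, 0.1679]
ee_rot: [3.142, 0.001, -3.022]
wrist_force: [0.1, 0.1, 1.3]
width: 0.0151
finger_force: 30.0
```

Request:
carry_out([
  [255,[0,0,-10],0],
  [255,[0,0,-20],0],
  [255,[0,0,-30],0],
  [255,[0,0,-30],0],
  [255,[0,0,-30],0],
  [255,[0,0,0],0],
  [255,[0,0,0],0],
])

```text
time: 3.6
tool_pos: [0.5043, 0.3359, 0.288]
ee_rot: [3.141, 0.001, -3.022]
wrist_force: [1.1, -0.6, -1.5]
width: 0.0156
finger_force: 30.0
```

```bash
python3 - <<'E'
from h import *
import pickle
from crop import *
pickle.dump(robot.get_calibration("wrist"),open("w2.pkl","wb"))
a=robot.snapshot("wrist"); s=robot.snapshot("scene"); t=robot.snapshot("top")
cv2.imwrite("pics/w2r.png",a);cv2.imwrite("pics/s2r.png",s);cv2.imwrite("pics/t2r.png",t)
o=robot.get_obs(); print(o["tool_pos"],o["ee_rot"],o["width"],o["wrist_force"])
p=o["tool_pos"]; u,v=proj("scene",p)[0]; u2,v2=proj("wrist",p)[0]; print(u,v,u2,v2)
canvas([(crop(s,max(0,int(u)-45),max(0,int(v)-25),90,115,5),0,0),(crop(a,max(0,int(u2)-50),max(0,min(int(v2)-75,300)),90,118,4.2),410,0)],"pics/c4.png")
go((.461,.0547,.275))
E
```

```text
[0.50342303 0.33544594 0.28498289] [-3.14013654 -0.00398334 -3.02153779] 0.01594294978057104 [ 0.12980602 -0.34477214 -0.59262623]
257.2368016473988 114.45250509059251 272.9378442415003 269.0701809854721
twist -0.0 then shift [  75.7 -273.6   10.7]
```

View pics/c4.png

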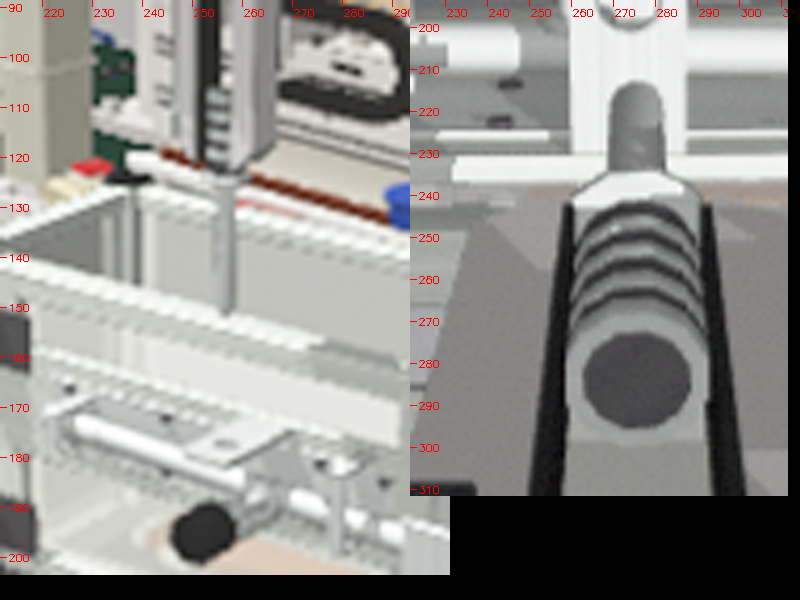

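```bash
python3 - <<'E'
from h import *
import pickle
np.set_printoptions(precision=4,suppress=True)
c=pickle.load(open("w2.pkl","rb")); tcp=np.array([.5038,.3357,.2860])
print("wrist grip top",ray("wrist",274,284.2,tcp[2]+.0155,c)-tcp)
print("wrist shank tip",ray("wrist",274,213,tcp[2]-.08,c)-tcp)
print("scene flange",ray("scene",256,124.5,tcp[2]-.02)-tcp,"scene tip",ray("scene",255.8,151,tcp[2]-.0815)-tcp)
print(proj("scene",[tcp+[0,0,.0155],tcp+[0,0,-.02],tcp+[0,0,-.0815]]),proj("wrist",[tcp+[0,0,.0155],tcp+[0,0,-.0815]],c))
E
```

```text
wrist grip top [0.0013 0.0009 0.0155]
wrist shank tip [-0.0022  0.0002 -0.08  ]
scene flange [-0.0074 -0.0036 -0.02  ] scene tip [ 0.0001  0.0035 -0.0815]
[[257.3416 106.4498]
 [257.1963 123.371 ]
 [256.9552 151.4295]] [[272.3568 281.4193]
 [273.3996 215.2138]]
```

Request:
carry_out([
  [255,[10,-40,0],0],
  [255,[13,-46,0],0],
  [255,[13,-47,0],0],
  [255,[13,-47,0],0],
  [255,[13,-47,0],0],
  [255,[13,-46,0],0],
  [255,[0,0,0],0],
])

```text
time: 4.45
tool_pos: [0.461, 0.051, 0.286]
ee_rot: [-3.14, -0.003, -3.03]
wrist_force: [0.2, 0.6, -1.2]
width: 0.0151
finger_force: 30.0
```

Request:
carry_out([
  [255,[0,0,30],0],
  [255,[0,0,30],0],
  [255,[0,0,25],0],
  [255,[0,0,0],0],
  [255,[0,0,0],0],
])

```text
time: 4.95
tool_pos: [0.4618, 0.0563, 0.2018]
ee_rot: [3.141, -0.002, -3.021]
wrist_force: [0.4, 0.2, 0.1]
width: 0.0156
finger_force: 30.0
```

```bash
python3 - <<'E'
from h import *
import pickle
from crop import *
pickle.dump(robot.get_calibration("wrist"),open("w3.pkl","wb"))
o=robot.get_obs(); print(o["tool_pos"],o["ee_rot"],o["width"],o["wrist_force"])
a=robot.snapshot("wrist"); s=robot.snapshot("scene"); t=robot.snapshot("top")
cv2.imwrite("pics/w3r.png",a);cv2.imwrite("pics/s3r.png",s);cv2.imwrite("pics/t3r.png",t)
p=o["tool_pos"]; print(proj("scene",[p+[0,0,-.0815],[.461,.0547,.072]]),proj("wrist",[p+[0,0,-.0815],[.461,.0547,.072]]))
u,v=proj("wrist",[.461,.0547,.072])[0].astype(int); us,vs=proj("scene",[.461,.0547,.072])[0].astype(int)
canvas([(crop(a,u-45,max(0,v-40),95,115,5),0,0),(crop(s,us-30,vs-60,64,80,5),480,0)],"pics/c5.png")
E
```

```text
[0.46184237 0.05629447 0.20175002] [ 3.14103119e+00 -2.20565083e-03 -3.02092223e+00] 0.015632279514176745 [0.37014433 0.24531121 0.12198805]
[[353.03417737 240.00213028]
 [350.94140812 262.96533213]] [[274.29387424 213.67956873]
 [272.72408057 194.55338691]]
```

View pics/c5.png

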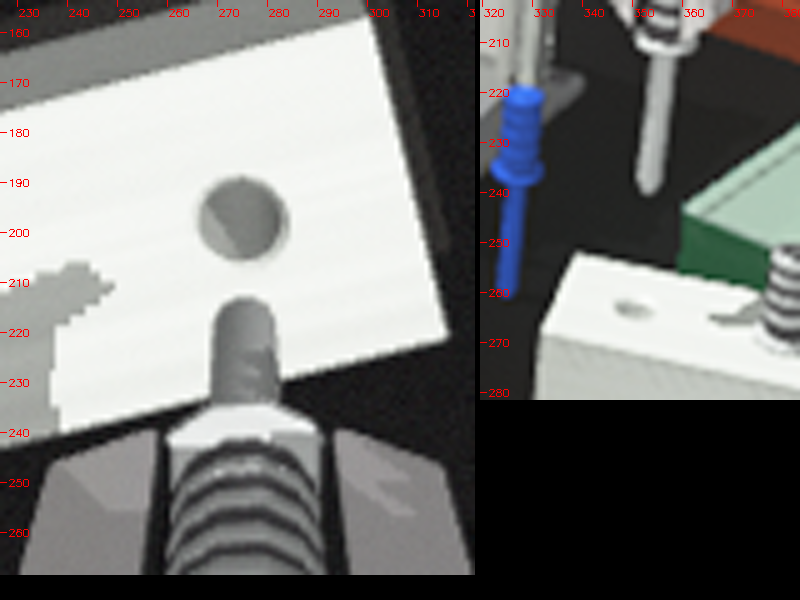

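```bash
python3 - <<'E'
from h import *
import pickle
np.set_printoptions(precision=4,suppress=True)
c=pickle.load(open("w3.pkl","rb")); 
print(ray("wrist",274,195,.072,c),ray("wrist",274.9,197.1,.072,c))
# scene relative: hole seen vs tip seen
tcp=np.array([.4618,.0563,.2018])
h=(320+(634-480)/5-.5, 203+0); 
us,vs=proj("scene",[.461,.0547,.072])[0].astype(int)
print("scene hole px",us-30+(634-480)/5-.5, vs-60+310/5-.5,"tip px",us-30+(648-480)/5-.5,vs-60+193/5-.5)
print(ray("scene",us-30+(634-480)/5-.5, vs-60+310/5-.5,.072), ray("scene",us-30+(648-480)/5-.5,vs-60+190/5-.5,tcp[2]-.0815)-tcp)
E
```

```text
[0.4585 0.056  0.072 ] [0.4602 0.0569 0.072 ]
scene hole px 350.3 263.5 tip px 353.1 240.1
[0.4587 0.0546 0.072 ] [ 0.0015  0.0008 -0.0815]
```

```bash
python3 -c "
from h import *
go((.4586,.0553,.157))"
```

```text
twist -0.0 then shift [ 4.8 -0.2 47.2]
```

Request:
carry_out([
  [255,[4,-1,20],0],
  [255,[0,0,22],0],
  [255,[0,0,0],0],
  [255,[0,0,8],0],
  [255,[0,0,6],0],
  [255,[0,0,0],0],
])

```text
time: 5.7
tool_pos: [0.459, 0.0544, 0.1466]
ee_rot: [3.141, 0.001, -3.022]
wrist_force: [1.3, 0.4, -1.2]
width: 0.0153
finger_force: 30.0
```

Request:
carry_out([
  [255,[0,0,5],0],
  [255,[0,0,6],0],
  [255,[0,0,0],0],
])

```text
time: 6.0
tool_pos: [0.4588, 0.0544, 0.1349]
ee_rot: [3.141, 0.001, -3.022]
wrist_force: [1.2, 0.6, -2.2]
width: 0.0154
finger_force: 30.0
```

Inside freely; continue towards home (TCP ≈ 0.0935).

Request:
carry_out([
  [255,[0,0,10],0],
  [255,[0,0,10],0],
  [255,[0,0,10],0],
  [255,[0,0,5],0],
  [255,[0,0,3],0],
  [255,[0,0,0],0],
])

```text
time: 6.6
tool_pos: [0.4589, 0.0545, 0.0971]
ee_rot: [3.141, 0.001, -3.022]
wrist_force: [4.6, 1.3, -2.5]
width: 0.0154
finger_force: 30.0
```

Request:
carry_out([
  [255,[-1.5,0,0],0],
  [255,[0,0,2],0],
  [255,[0,0,0],0],
  [150,[0,0,0],0],
  [150,[0,0,0],0],
  [150,[0,0,0],0],
  [150,[0,0,0],0],
])

```text
time: 7.3
tool_pos: [0.4597, 0.0544, 0.0954]
ee_rot: [-3.142, -0.001, -3.022]
wrist_force: [0.2, -0.1, -0.8]
width: 0.0382
finger_force: 0.0
```

Request:
carry_out([
  [150,[0,0,-20],0],
  [150,[0,0,-40],0],
  [150,[0,0,-45],0],
  [150,[0,0,-45],0],
  [150,[0,0,-40],0],
  [150,[0,0,0],0],
])

```text
time: 7.9
tool_pos: [0.4622, 0.0544, 0.2927]
ee_rot: [-3.14, 0.013, -3.022]
wrist_force: [-0.4, 0.2, 0.3]
width: 0.0388
finger_force: 0.0
```

```bash
python3 - <<'E'
from h import *
from crop import *
o=robot.get_obs(); print(o["tool_pos"],o["ee_rot"],o["width"],o["wrist_force"])
a=robot.snapshot("wrist"); s=robot.snapshot("scene"); t=robot.snapshot("top")
cv2.imwrite("pics/s4r.png",s)
canvas([(crop(s,325,220,80,90,5),0,0),(crop(t,335,185,75,60,5),405,0),(crop(s,195,150,130,90,3),405,320)],"pics/c6.png")
yg=np.array([-.1237,.9923]); 
go((.474,.319,.29),-3.0176)
E
```

```text
[0.46221734 0.05440104 0.29267056] [-3.13991525  0.01267817 -3.02159393] 0.03876751029142608 [-0.43034192  0.15883481  0.27336178]
twist -0.23 then shift [-47.  260.8  -5.3]
```

View pics/c6.png

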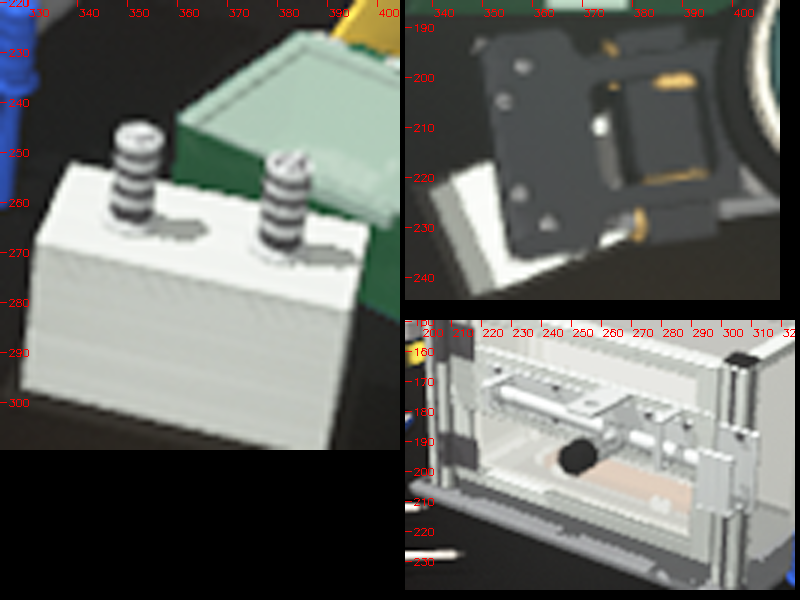

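Request:
carry_out([
  [106,[-7,43,0],-0.2],
  [106,[-8,44,0],0],
  [106,[-8,44,0],0],
  [106,[-8,43,0],0],
  [106,[-8,43,0],0],
  [106,[-8,43,0],0],
  [106,[0,0,0],0],
  [106,[0,0,0],0],
])

```text
time: 8.85
tool_pos: [0.4738, 0.3184, 0.2825]
ee_rot: [-3.139, -0.005, -3.016]
wrist_force: [-0.4, -0.5, 0.0]
width: 0.0551
finger_force: 0.0
```

```bash
python3 -c "
from h import *
o=robot.get_obs(); print(o['tool_pos'],o['ee_rot'],o['width'])
go((.4718,.3187,.114),-3.0176)"
```

```text
[0.47380607 0.31842917 0.28249905] [-3.13905996 -0.00497405 -3.01636681] 0.055056025903245924
twist 0.07 then shift [  1.1   0.9 168.5]
```

Request:
carry_out([
  [106,[1.5,0.5,40],0],
  [106,[0,0,45],0],
  [106,[0,0,40],0],
  [106,[0,0,25],0],
  [106,[0,0,10],0],
  [106,[0,0,0],0],
  [106,[0,0,0],0],
])

```text
time: 9.55
tool_pos: [0.474, 0.3182, 0.1271]
ee_rot: [3.141, 0.002, -3.019]
wrist_force: [1.0, 0.1, 0.5]
width: 0.055
finger_force: 0.0
```

Request:
carry_out([
  [106,[1.5,0,7],0],
  [106,[0,0,6],0],
  [150,[0,0,0],0],
  [170,[0,0,0],0],
  [190,[0,0,0],0],
  [210,[0,0,0],0],
  [230,[0,0,0],0],
  [255,[0,0,0],0],
])

```text
time: 10.35
tool_pos: [0.4718, 0.3185, 0.1127]
ee_rot: [3.141, 0.0, -3.018]
wrist_force: [0.4, 0.5, 0.1]
width: 0.0234
finger_force: 30.0
```

Request:
carry_out([
  [255,[0,0,0],0],
  [255,[0,0,0],0],
])

```text
time: 10.55
tool_pos: [0.4718, 0.3185, 0.1127]
ee_rot: [3.141, 0.0, -3.018]
wrist_force: [-0.1, 0.9, 0.1]
width: 0.0233
finger_force: 30.0
```

```bash
python3 - <<'E'
from h import *
from crop import *
o=robot.get_obs(); print(o["tool_pos"],o["ee_rot"],o["width"],o["wrist_force"])
a=robot.snapshot("wrist"); s=robot.snapshot("scene")
cv2.imwrite("pics/s5r.png",s);cv2.imwrite("pics/w5r.png",a)
canvas([(crop(s,195,120,130,118,3),0,0),(crop(a,220,170,100,150,4),400,0)],"pics/c7.png")
E
```

```text
[0.47179068 0.31852538 0.11265605] [ 3.14125972e+00  4.04799415e-04 -3.01808093e+00] 0.023285287389745488 [-0.05691401  0.88618613  0.05469322]
```

View pics/c7.png

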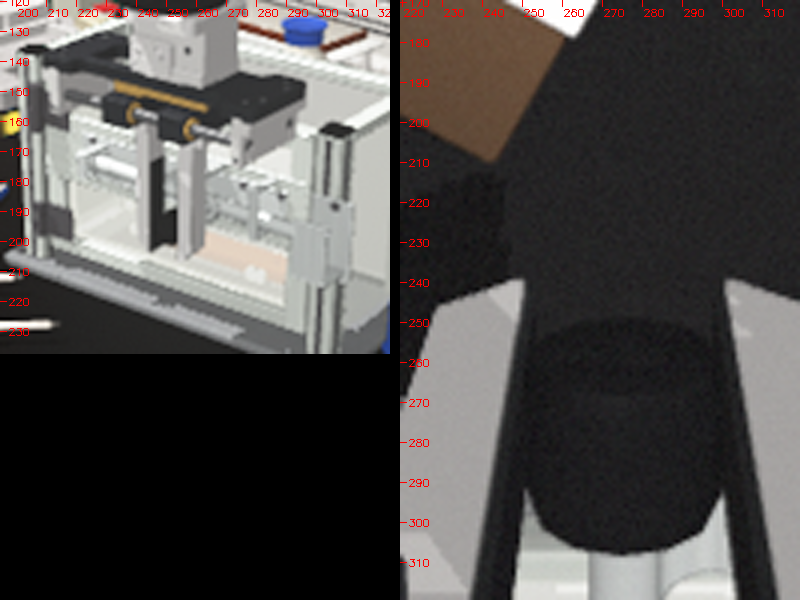

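Request:
carry_out([
  [255,[0,0,-3],0],
  [255,[0,0,-3],0],
  [255,[0,0,-3.5],0],
  [255,[0,0,0],0],
  [255,[0,0,0],0],
])

```text
time: 11.15
tool_pos: [0.4713, 0.3179, 0.1215]
ee_rot: [-3.14, -0.001, -3.018]
wrist_force: [0.8, -0.7, -6.2]
width: 0.0231
finger_force: 30.0
```

Request:
carry_out([
  [255,[0,2,-0.7],0],
  [255,[0,3,0],0],
  [255,[0,3,0],0],
  [255,[0,0,0],0],
  [255,[0,0,0],0],
])

```text
time: 11.65
tool_pos: [0.4705, 0.3269, 0.1225]
ee_rot: [3.141, -0.0, -3.018]
wrist_force: [-0.1, 1.0, -6.7]
width: 0.0232
finger_force: 30.0
```

Request:
carry_out([
  [255,[0,5,0],0],
  [255,[0,6,0],0],
  [255,[0,6,0],0],
  [255,[0,5,0],0],
  [255,[0,2,0],0],
  [255,[0,0,0],0],
  [255,[0,0,0],0],
])

```text
time: 12.35
tool_pos: [0.4676, 0.3506, 0.1226]
ee_rot: [3.141, -0.0, -3.018]
wrist_force: [-0.3, 1.2, -6.5]
width: 0.023
finger_force: 30.0
```

Request:
carry_out([
  [255,[3,1.45,0],1.15],
  [255,[3,1.45,0],1.15],
  [255,[6,2.9,0],2.29],
  [255,[0,0,0],0],
  [255,[0,0,0],0],
])

```text
time: 12.85
tool_pos: [0.4559, 0.3547, 0.1232]
ee_rot: [3.141, 0.002, -3.098]
wrist_force: [2.3, -0.3, -5.9]
width: 0.023
finger_force: 30.0
```

Request:
carry_out([
  [255,[6,2.9,0],2.29],
  [255,[6,2.9,0],2.29],
  [255,[6,2.9,0],2.29],
  [255,[6,2.9,0],2.29],
  [255,[6,2.9,0],2.29],
  [255,[0,0,0],0],
  [255,[0,0,0],0],
])

```text
time: 13.55
tool_pos: [0.4268, 0.3701, 0.1231]
ee_rot: [3.141, 0.002, 2.986]
wrist_force: [4.1, -0.4, -4.8]
width: 0.0238
finger_force: 30.0
```

Request:
carry_out([
  [255,[6,2.9,0],2.29],
  [255,[6,2.9,0],2.29],
  [255,[3,1.45,0],1.15],
  [255,[0,0,0],0],
  [255,[0,0,0],0],
  [255,[0,0,0],0],
  [255,[0,0,0],0],
  [255,[0,0,0],0],
])

```text
time: 14.35
tool_pos: [0.4129, 0.3802, 0.1228]
ee_rot: [3.141, 0.001, 2.885]
wrist_force: [4.7, -0.9, -4.6]
width: 0.0231
finger_force: 30.0
```

```bash
python3 - <<'E'
from h import *
from crop import *
o=robot.get_obs(); print(o["tool_pos"],o["ee_rot"],o["width"],o["wrist_force"],o["wrist_torque"])
a=robot.snapshot("wrist"); s=robot.snapshot("scene"); t=robot.snapshot("top")
canvas([(crop(s,185,120,220,195,2.2,20),0,0),(crop(t,130,110,170,150,2.2,20),0,300+130),(crop(a,0,0,560,420,.55,80),490,0),(crop(t,130,110,290,150,1.05,20),488,300)],"pics/c8.png")
E
```

```text
[0.41287311 0.38019951 0.12283694] [3.14109698e+00 6.26536693e-04 2.88492639e+00] 0.023079115573129166 [ 4.67122056 -0.92047707 -4.60869009] [-0.49502733 -0.76149845 -0.19983225]
```

View pics/c8.png

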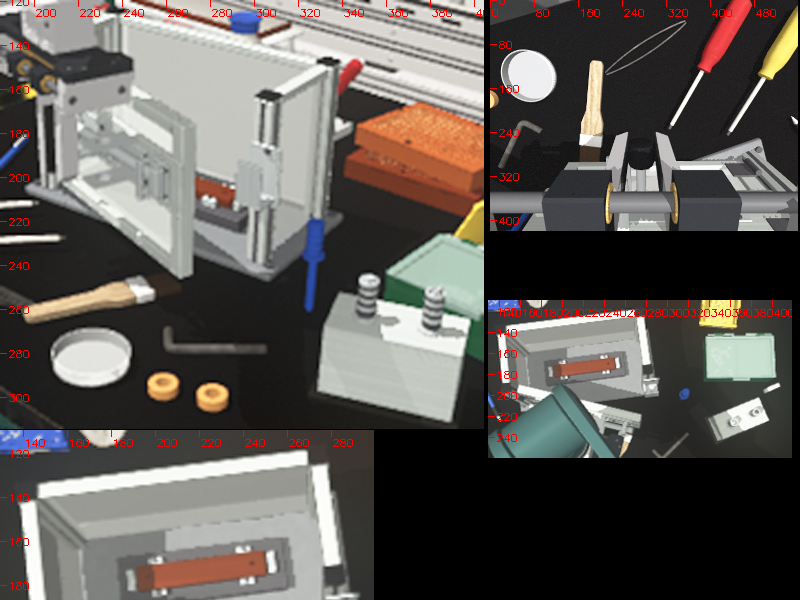

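```bash
python3 -c "
from bench import robot
print(robot.close_job())"
```

```text
the job is handed in; nothing more can be done
None
```

The lock pin is tip-down in the stand's empty bore, seated as deep as the spare. The bolt is lifted and drawn about 32 mm, and the gate is held still by its knob at about 0.38 rad (roughly 9–10 cm at the free edge); I handed the job in at about 14.5 s of the 58 s and no verdict was shown.

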